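# Refit the press handle and clamp the glue-up

## Task

The T-handle has been left off the green glueing press. Push it onto the D-shaped end of the press spindle, turning it until it drops fully home on the shoulder, then screw the pad down onto the glued pine block and snug it up by feel, so that the block is firmly held but not crushed. Let go of the handle with it still in place, leave the block where it lies, and leave the glue bottle, the mallet and the spanner alone.

Things in the scene. Friction and masses are not known exactly. Their poses are not given: they have to be found in the camera images.
- press: Green cast-iron C-frame screw press, fixed to the worktop: foot 100 x 190 x 16 mm, overarm and round boss up to 132 mm high, boss radius 25 mm. Origin: on the worktop, on the vertical spindle axis, z up; its column stands 71 to 105 mm from the axis on the +y side.
- shaft_shoulder (a point): Blackened flat shoulder, 28 mm wide, near the top of the vertical steel spindle, about 175 mm up: the handle seats here. On it stands the bright D end: 22 mm round, 22 mm tall, one flat 5.5 mm from the axis facing this point's +x, 1.5 mm chamfer. The point is on the axis, z up; it turns and sinks with the spindle.
- spindle (a joint): Turn of the spindle in rad, growing clockwise seen from above, which lowers spindle and pad 10 mm a turn (1.6 mm per rad). Starts at 0 to 1.6; the pad meets the block near 2.6. A drag of about 0.08 Nm is felt while turning; it stays where left and by itself holds up to about 50 N of pad force, so at rest little moment is felt below that.
- pad: Soft round rubber pad, 42 mm wide, 9 mm thick, in a 46 mm steel cup under the spindle; it goes down but does not turn. 1.5 to 4.5 mm above the block at the start. It gives about 1 mm per 30 N: some 45 N per rad past first touch. About 1 rad past touch is snug; 3 rad (150 N) crushes. Origin: centre of its underside, z up.
- handle: Removable T-handle, about 0.28 kg, standing bore down: alloy hub 42 mm wide, 30 mm high; on it a black bar along x, 120 long, 22 wide (y), 26 to 54 mm above the underside. D bore from below, 26 mm deep, 0.8 mm clear all round; its flat faces +x, the bar's end with the white dot. Origin: centre of the hub's underside, z up.
- work: Pine block glued from three strips, 130 x 60 x 36 mm, lying loose on the press foot (top of the foot 16 mm up) under the pad. Origin: centre of its underside, z up, x along its length.
- glue: Yellow glue bottle with a red nozzle, 58 mm wide, 185 mm tall, standing loose; not to be disturbed. Origin: centre of its underside.
- mallet: Mallet with an orange rubber head, 90 x 60 mm, and wooden handle, 305 mm long in all, lying loose along its x, head at +x; not to be disturbed. Origin: under its middle. (Beyond the press on the right also stands a fixed black tool box, 190 x 370 mm, 190 mm high.)
- spanner: Steel adjustable spanner, 205 mm long, 13 mm thick, lying loose along its x between robot and press; not to be disturbed. Origin: under its middle.
Not all that is in view belongs to the job. Of the things that look like the handle, take the one that is nearest to the robot's base at the start.

How it is judged (in metres and radians):
On the way, in this order (a step that is already met when the one before it is completed fails the run):
1. the handle is fully home on the spindle's D end: its underside within 2 mm of the shoulder, upright and on the axis within 2 mm (z of handle in the frame of shaft_shoulder below 0.002 m and horizontal distance between handle and shaft_shoulder below 0.002 m and angle between handle's own z axis and vertical below 0.1 rad), for 0.2 s.
2. the pad bears on the block with more than 8 N (contact force between pad and work above 8 N), for 0.2 s.
At the end, for the whole second after the job is handed in: The handle sits released and still on the spindle: underside within 3 mm of the shoulder, within 2 mm of the axis, upright within 0.1 rad; the pad bears on the block with 12 to 150 N; block and handle at rest (z of handle in the frame of shaft_shoulder between -0.003 and 0.003 m and horizontal distance between handle and shaft_shoulder below 0.002 m and angle between handle's own z axis and vertical below 0.1 rad and contact force between pad and work between 12 and 150 N and linear speed of each of handle, work below 0.01 m/s); the robot touches nothing.
It fails at once if the pad presses the block with more than 150 N (contact force between pad and work above 150 N).
It fails at once if the block is shifted by more than 10 mm (distance of work from where it was at the start of the episode above 0.01 m).
It fails at once if the glue bottle is moved by more than 20 mm (distance of glue from where it was at the start of the episode above 0.02 m).
It fails at once if the mallet is moved by more than 20 mm (distance of mallet from where it was at the start of the episode above 0.02 m).
It fails at once if the spanner is moved by more than 20 mm (distance of spanner from where it was at the start of the episode above 0.02 m).
It also fails if it takes over 61 s, if anything falls off the work surface, if the arm or the gripper's body presses on something with over 40 N, if the wrist force passes 120 N, or if a joint passes its speed limit or range.

## Robot

A 6-joint arm with a two-finger parallel gripper is mounted at the origin on the work surface. World frame = base frame: x ahead of the robot, y to its left, z up, the work surface at z = 0. Lengths are in m, angles in degrees, forces in N, time in s.
With the tool pointing down it reaches from about 0.4 to 0.825 m from the base axis. Payload 7 kg.
Tool frame: the origin (TCP) lies on the centre line of the jaws, within the pads' length; the fingertips stand 19 mm ahead of it and the grasp point (between the pads) is the TCP; z points along the fingers, y is the line along which they close (so a half turn about z gives the same grasp; the last joint's range is limited). The gripper opens to 88 mm and grips with 3 to 60 N. Pads are 19 mm wide; open, the fingers measure 130 mm over their backs; the gripper's body (78 mm by 193 mm) begins 47 mm behind the grasp point.
Start: joints at [-58.379, 20.546, 0.682, 0, -70.136, -16.507], TCP at [0.176, -0.652, 0.246] pointing down, gripper open.
Joint ranges: [-176.03, 176.03], [-82.01, 121.73], [-58.28, 71.71], [-173.87, 95.51], [-174.79, -0.11], [-173.66, 173.66]. Speed limits (degrees/s): [136.94, 136.94, 172.46, 180, 180, 180].

## Interface

Orientations are given as [roll, pitch, yaw] about the fixed x, y, z axes, in that order (R = Rz(yaw) Ry(pitch) Rx(roll)).
In Python, from plant import get_state, capture, close_job gives the robot as it stands.
- The arm moves only by the tool apply_moves, never from a script. Its argument "targets" is a list of rows, each a list of 7 numbers: the opening, from 0 (shut) to 1 (fully open), then the shift along the tool's x, y, z normalised to -1 to 1, where 1 is 1000 mm, then the turn, a rotation vector about the tool's x, y, z normalised to -1 to 1, where 1 is 90 degrees. In form: [[claw, tx, ty, tz, ax, ay, az], ...]. A call has 1 to 20 rows; each row shifts and turns the commanded pose from where the row before left it, along the tool's axes as they then stand; what a row does not reach is not made up. A row lasts 1/12 s, in which the tool goes at most 41.7 mm and 7.16 degrees, less where a joint would pass 70% of its speed; a pose out of reach is approached as far as the arm can. A call with a number of a shift or a turn outside -1 to 1 is refused whole. A call with a gripper value outside its range is refused whole. The fingers move at their own pace and stop on an object; "newtons" is the grip in N (left out, the last holds). Time passes only in rows, so rows that do not move let the fingers close. It gives the time, the measured TCP pose, the force, the opening and the grip force at its end, in the units of the state.
- get_state(): the state, without advancing time (a new reading comes with each control period).
- capture(name): name is "side" or "top"; returns a dict with "frame" (384x512x3 uint8, red, green, blue), "range_z" (384x512 float32, m along the optical axis (not along the pixel's ray), 0 where there is no reading), "camera_matrix" (3x3 intrinsics, pixels), "k1" (the pictures are not rectified: a ray, as slopes to the right and down, at radius r is drawn at 1 + k1 r^2 times it, then the intrinsics apply), "T" (4x4, takes a point from camera to world coordinates). Camera axes: x right, y down, z forward; pixel columns grow to the right and rows downward; lengths in m; the calibration is good to about 2 mm. A picture is of the moment at which its call begins.
- close_job(): hands the job in; it is judged then, once.
The state is a dict: "time_s": time; "joints": joint angles; "qd": joint speeds; "joint_torque": joint torques, N m; "tcp_pos": TCP position; "eef_rot": TCP orientation; "contact_force": force on the tool from outside, world axes, zero at the start; "moment": the same for the moment, N m; "gripper_width": finger opening in m; "gripper_force": force on a finger pad.
Only numpy, scipy, OpenCV 4.12 (cv2) and the standard library are available. Lean on these libraries where they do the work, as an engineer would, in place of code of your own. Each camera call takes 0.05 s, during which the arm holds its last target. There are 200 camera calls.

## Working session

There is one attempt and no reset: what is moved stays moved. The work goes in short steps, Python scripts to look and compute and a tool call to move; the robot and the scene stay as the last step left them, time stands still between calls to the robot, and variables do not carry over. Pictures are saved under pics/ and viewed, at most 10 in all, crops included, and the job is handed in when it is done.

Besides the shell and the picture viewer there is one more tool, called as name(argument=value, ...), one argument or row to a line, values as JSON. apply_moves: Moves the arm, as the interface text tells. Scaled input: -1 to 1 covers 1000 mm each way for a shift and 90 degrees each way for a turn. Its arguments: {"type":"object","properties":{"targets":{"type":"array","items":{"type":"array","items":{"type":"number"}}},"newtons":{"type":"number"}},"required":["targets"]}

```bash
mkdir -p pics; cat > h.py <<'E'
import numpy as np, cv2
from plant import get_state, capture, close_job
def ray(c,u,v):
    K=c["camera_matrix"]; p=np.array([(u-K[0,2])/K[0,0],(v-K[1,2])/K[1,1]],float); q=p.copy()
    for _ in range(20): q=p/(1+c["k1"]*(q@q))
    T=c["T"]; return T[:3,3], T[:3,:3]@np.array([q[0],q[1],1])
def onz(c,u,v,z):
    o,d=ray(c,u,v); return o+d*(z-o[2])/d[2]
def dep(c,u,v):
    o,d=ray(c,u,v); return o+d*float(c["range_z"][int(v),int(u)])
def cloud(c):
    K=c["camera_matrix"]; h,w=c["range_z"].shape; V,U=np.mgrid[:h,:w]
    p=np.stack([(U-K[0,2])/K[0,0],(V-K[1,2])/K[1,1]],-1); q=p.copy()
    for _ in range(20): q=p/(1+c["k1"]*(q**2).sum(-1,keepdims=True))
    P=np.concatenate([q,np.ones((h,w,1))],-1)*c["range_z"][...,None]
    return P@c["T"][:3,:3].T+c["T"][:3,3]
E
python3 - <<'E'
from h import *
import pickle
cs={n:capture(n) for n in("side","top")}
pickle.dump(cs,open("c0.pkl","wb"))
for n,c in cs.items():
    cv2.imwrite(f"pics/{n}0.png",cv2.resize(c["frame"][...,::-1],(800,600),interpolation=cv2.INTER_CUBIC)); print(n,c["T"].round(3).tolist(),c["camera_matrix"].tolist(),c["k1"])
print(get_state())
E
```

```text
side [[-0.961, -0.193, 0.199, 0.262], [-0.277, 0.678, -0.681, 0.751], [-0.003, -0.71, -0.705, 1.019], [0.0, 0.0, 0.0, 1.0]] [[432.0041818630297, 0.0, 249.59204032180082], [0.0, 432.0041818630297, 193.97025363239024], [0.0, 0.0, 1.0]] 0.04161394957376335
top [[0.013, -0.987, 0.162, 0.314], [-1.0, -0.013, -0.003, -0.108], [0.005, -0.162, -0.987, 1.458], [0.0, 0.0, 0.0, 1.0]] [[418.0551074331557, 0.0, 261.7634626398439], [0.0, 418.0551074331557, 186.31224407855152], [0.0, 0.0, 1.0]] 0.04537158617890239
{'time_s': 0.1, 'joints': array([-5.83800291e+01,  2.05886377e+01,  6.40797108e-01, -1.81383960e-02,
       -7.01361234e+01, -1.65056906e+01]), 'qd': array([-0.03341015, -0.11437968,  0.10016115,  0.06223787,  0.08926355,
        0.06626936]), 'joint_torque': array([-2.33376806e-03, -5.84163594e+01,  2.93748862e+01,  7.01525465e+00,
        1.01779494e-02, -6.72638180e-05]), 'tcp_pos': array([ 0.17586834, -0.65127599,  0.24471382]), 'eef_rot': array([ 1.79914651e+02, -7.50777521e-03, -1.64891890e+02]), 'contact_force': array([-0.3204111 ,  0.26539273,  0.23222031]), 'moment': array([ 0.05855354,  0.00891438, -0.02071427]), 'gripper_force': 0.0, 'gripper_width': 0.08773738496999878}
```

View pics/side0.png

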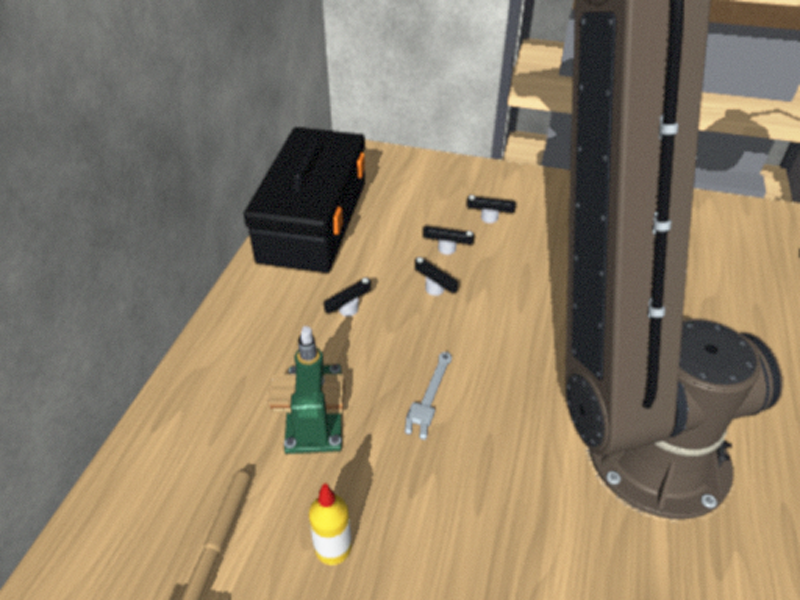

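View pics/top0.png

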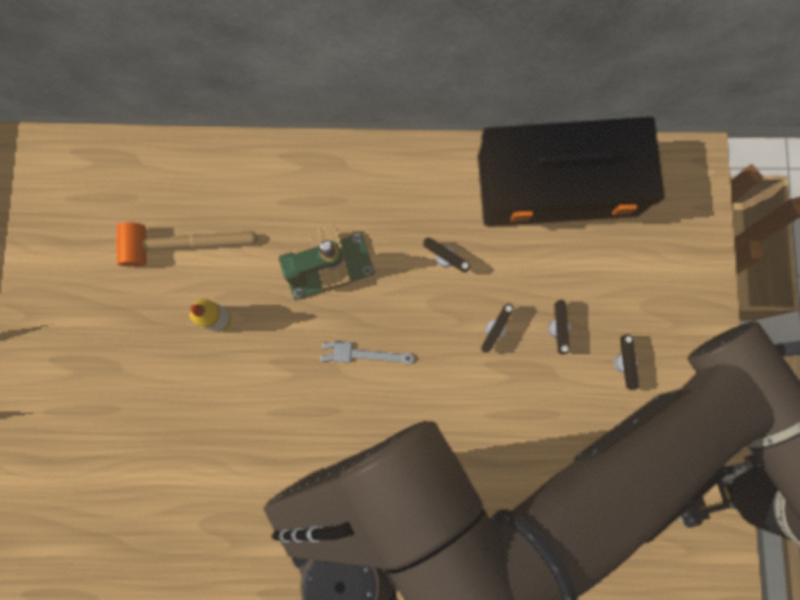

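The top view shows four T-handles (800x600 pixels): A (446,254), B (497,328), C (561,327) and D (628,362). The press boss and spindle are at (328,250), the spanner at (370,353), the bottle at (208,314) and the mallet at (185,242). Next I compute the distances to the base, the handle poses and the spindle position.

```bash
python3 - <<'E'
from h import *
import pickle
cs=pickle.load(open("c0.pkl","rb")); c=cs["top"]; P=cloud(c); f=c["frame"].astype(int); br=f.max(-1)
sc=.64
crops=[]
for n,(u,v) in dict(A=(446,254),B=(497,328),C=(561,327),D=(628,362)).items():
    u=int(u*sc);v=int(v*sc); s=np.s_[v-24:v+24,u-24:u+24]
    m=(br[s]<80)&(P[s][...,2]>.045)&(P[s][...,2]<.065)
    vv,uu=np.nonzero(m)
    pts=np.array([onz(c,a+u-24,b+v-24,.054)[:2] for a,b in zip(uu,vv)])
    (ctr,sz,ang)=cv2.minAreaRect(pts.astype(np.float32)*1000)
    d=pts-pts.mean(0); w,E=np.linalg.eigh(d.T@d); ax=E[:,1]
    pr=d@ax
    print(n,m.sum(),"ctr",np.round(ctr,1),"size",np.round(sz,1),"dist",round(np.hypot(*ctr)),"axis deg",round(np.degrees(np.arctan2(ax[1],ax[0])),1),"z",np.median(P[s][...,2][m]).round(4))
    # white dot: bright pixels at z>.045 
    w=(br[s]>140)&(P[s][...,2]>.046); vv,uu=np.nonzero(w)
    if len(uu): print("  bright at",[(onz(c,a+u-24,b+v-24,.054)[:2]*1000).round().tolist() for a,b in list(zip(uu,vv))[:6]])
    x=cv2.resize(c["frame"][s][...,::-1],(300,300),interpolation=cv2.INTER_CUBIC); crops.append(x)
# press
u,v=int(328*sc),int(250*sc)
s=np.s_[v-25:v+25,u-25:u+25]
for lo,hi in((.19,.21),(.165,.185),(.125,.14)):
    Z=P[s][...,2]; m=(Z>lo)&(Z<hi); q=P[s][m]
    print("press",lo,m.sum(),q.mean(0).round(4) if m.any() else "", (q.min(0).round(3),q.max(0).round(3)) if m.any() else "")
x=cv2.resize(c["frame"][s][...,::-1],(300,300),interpolation=cv2.INTER_CUBIC)
y=cs["side"]; us,vs=int(306*sc),int(340*sc); z=cv2.resize(y["frame"][vs-20:vs+20,us-20:us+20][...,::-1],(300,300),interpolation=cv2.INTER_CUBIC)
Ps=cloud(y); Q=Ps[vs-20:vs+20,us-20:us+20].reshape(-1,3)
for lo,hi in((.188,.22),(.165,.18)):
    q=Q[(Q[:,2]>lo)&(Q[:,2]<hi)]; print("side",lo,len(q),q.mean(0).round(4),q.min(0).round(3),q.max(0).round(3))
blank=np.zeros((300,0,3),np.uint8)
cv2.imwrite("pics/crops.png",cv2.resize(np.vstack([np.hstack(crops[:3]),np.hstack([crops[3],x,z])]),(800,533)))
for n,(u,v) in dict(glue=(208,314),toolL=(484,222),toolR=(660,200),mhead=(131,244),mend=(255,238),sp1=(330,352),sp2=(410,357)).items(): print(n,onz(c,u*sc,v*sc,.02).round(3),dep(c,u*sc,v*sc).round(3))
E
```

```text
A 153 ctr [ 632.  -186.2] size [95.7 21.4] dist 659 axis deg 56.0 z 0.0531
  bright at [[701.0, -190.0], [669.0, -218.0], [663.0, -266.0], [652.0, -249.0], [612.0, -177.0], [610.0, -232.0]]
B 135 ctr [ 461.  -299.6] size [16.8 95. ] dist 550 axis deg 150.4 z 0.0536
  bright at [[541.0, -263.0], [541.0, -266.0], [530.0, -232.0], [514.0, -323.0], [514.0, -327.0], [514.0, -330.0]]
C 165 ctr [ 478.6 -442. ] size [94.8 21.1] dist 651 axis deg -177.0 z 0.0528
  bright at [[553.0, -446.0], [526.0, -452.0], [488.0, -407.0], [484.0, -397.0], [444.0, -400.0], [432.0, -513.0]]
D 195 ctr [ 398.7 -584.1] size [110.1  22.4] dist 707 axis deg -174.5 z 0.0525
  bright at [[453.0, -583.0], [450.0, -580.0], [450.0, -583.0], [450.0, -587.0], [447.0, -580.0], [447.0, -583.0]]
press 0.19 30 [0.6103 0.0566 0.1942] (array([0.601, 0.047, 0.19 ]), array([0.618, 0.065, 0.197]))
press 0.165 34 [0.609  0.0551 0.1727] (array([0.598, 0.043, 0.165]), array([0.626, 0.071, 0.185]))
press 0.125 255 [0.5968 0.089  0.1292] (array([0.559, 0.034, 0.125]), array([0.636, 0.142, 0.14 ]))
side 0.188 49 [0.61   0.0576 0.1953] [0.603 0.044 0.188] [0.62  0.067 0.199]
side 0.165 60 [0.6099 0.0614 0.1731] [0.598 0.045 0.165] [0.627 0.072 0.18 ]
glue [0.493 0.33  0.02 ] [0.479 0.295 0.136]
toolL [ 0.711 -0.28   0.02 ] [ 0.711 -0.28   0.02 ]
toolR [ 0.767 -0.679  0.02 ] [ 0.733 -0.635  0.13 ]
mhead [0.648 0.51  0.02 ] [0.638 0.492 0.063]
mend [0.667 0.236 0.02 ] [0.665 0.234 0.027]
sp1 [0.412 0.059 0.02 ] [ 0.414  0.062 -0.005]
sp2 [ 0.404 -0.116  0.02 ] [ 0.404 -0.116  0.009]
```

View pics/crops.png

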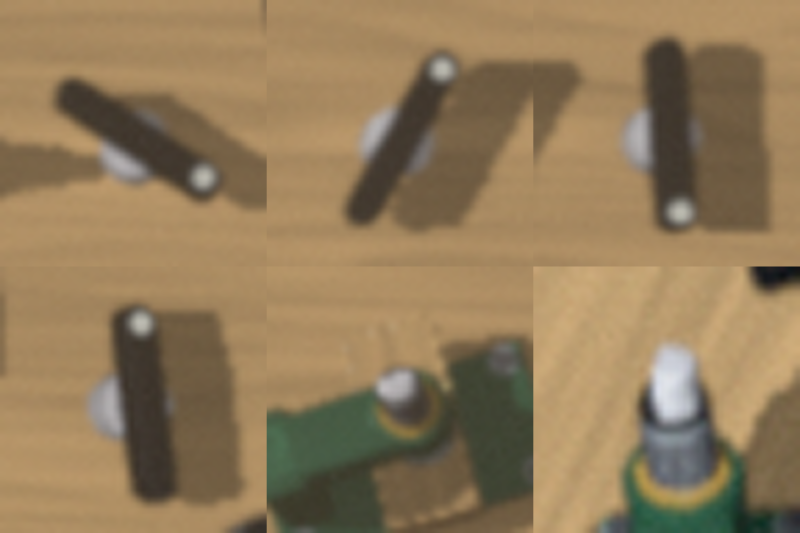

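```bash
python3 - <<'E'
from h import *
import pickle
sc=.64; N=5; out=[]
for n,(uc,vc) in dict(top=(328,250),side=(306,336)).items():
    cc=[capture(n) for _ in range(N)]; c=cc[0]
    f=np.mean([k["frame"].astype(float) for k in cc],0); c["frame"]=f; c["range_z"]=np.median([k["range_z"] for k in cc],0)
    P=cloud(c); u,v=int(uc*sc),int(vc*sc); s=np.s_[v-11:v+11,u-11:u+11]
    out.append(cv2.resize(f[s][...,::-1].clip(0,255).astype(np.uint8),(400,400),interpolation=cv2.INTER_NEAREST))
    Q=P[s]; G=f[s].mean(-1)
    top=(Q[...,2]>.19); print(n,"top ctr by depth",Q[top].mean(0).round(4),top.sum(), "medz",np.median(Q[top][:,2]).round(4))
    m=(abs(Q[...,0]-.61)<.02)&(abs(Q[...,1]-.057)<.02)&(Q[...,2]>.155)
    print([[int(round((x-.61)*1000)),int(round((y-.057)*1000)),int(round(z*1000)),int(g)] for (x,y,z),g in zip(Q[m],G[m])])
    if n=="top":
        # handle B incl. dot ; press yaw from foot edges
        u,v=int(497*sc),int(328*sc); s=np.s_[v-22:v+22,u-22:u+22]; Z=P[s][...,2]
        M=(Z>.046)&(Z<.07); k,lab,st,ce=cv2.connectedComponentsWithStats(M.astype(np.uint8)); i=1+st[1:,4].argmax(); vv,uu=np.nonzero(lab==i)
        pts=np.array([onz(c,a+u-22,b+v-22,.054)[:2] for a,b in zip(uu,vv)])*1000
        print("B rect",cv2.minAreaRect(pts.astype(np.float32)),pts.mean(0),len(pts))
        d=pts-pts.mean(0);w,E=np.linalg.eigh(d.T@d);print("ang",np.degrees(np.arctan2(E[1,1],E[0,1])))
        g=(f[...,1]>1.25*f[...,0])&(f[...,1]>30)
        for lo,hi in((.008,.024),(.115,.14)):
            mm=g&(P[...,2]>lo)&(P[...,2]<hi)&(P[...,0]>.45); print("green",lo,cv2.minAreaRect((P[mm][:,:2]*1000).astype(np.float32)),mm.sum())
    pickle.dump(c,open(f"avg_{n}.pkl","wb"))
cv2.imwrite("pics/D.png",np.hstack(out))
E
```

```text
top top ctr by depth [0.6099 0.0559 0.195 ] 33 medz 0.1953
[[16, 5, 172, 121], [15, 1, 177, 134], [16, -1, 172, 138], [15, -5, 175, 134], [12, 8, 174, 136], [7, 2, 196, 147], [7, -1, 196, 170], [7, -4, 196, 174], [7, -7, 196, 164], [12, -8, 175, 124], [4, 8, 195, 165], [4, 5, 194, 171], [4, 2, 195, 173], [4, -1, 195, 178], [4, -4, 194, 178], [4, -7, 194, 166], [5, -10, 193, 124], [9, -11, 175, 84], [1, 8, 196, 179], [1, 5, 195, 185], [0, 2, 197, 180], [1, -1, 194, 178], [1, -4, 195, 173], [1, -8, 197, 159], [1, -11, 196, 120], [6, -11, 174, 81], [8, -13, 164, 70], [3, 14, 172, 117], [-3, 8, 196, 171], [-2, 5, 195, 180], [-2, 2, 194, 177], [-2, -1, 196, 174], [-2, -4, 195, 166], [-2, -8, 196, 148], [-1, -10, 192, 110], [3, -11, 173, 76], [3, -14, 173, 66], [0, 14, 172, 91], [-5, 8, 192, 123], [-6, 5, 195, 149], [-6, 1, 199, 157], [-6, -2, 196, 155], [-5, -5, 195, 143], [-5, -8, 194, 118], [-3, -9, 185, 90], [0, -11, 174, 68], [1, -14, 168, 63], [-4, 11, 172, 89], [-7, 6, 186, 106], [-8, 2, 192, 116], [-8, -1, 192, 112], [-7, -4, 190, 103], [-6, -6, 185, 87], [-4, -8, 175, 71], [-3, -1
[... 3100 characters left out ...]
 165, 93], [-11, -2, 162, 81], [13, 10, 163, 111], [9, 12, 166, 123], [6, 12, 167, 135], [3, 12, 168, 140], [1, 10, 167, 138], [-1, 9, 166, 138], [-4, 9, 167, 135], [-6, 7, 166, 133], [-9, 7, 166, 114], [-9, 1, 160, 87], [-12, 1, 161, 70], [15, 8, 156, 96], [10, 10, 160, 108], [7, 12, 163, 129], [3, 12, 164, 139], [1, 11, 164, 140], [-2, 12, 166, 138], [-4, 10, 165, 134], [-6, 8, 162, 122], [-7, 5, 160, 103], [-10, 5, 160, 85], [-11, 1, 156, 68], [11, 10, 155, 97], [7, 11, 158, 109], [4, 12, 160, 118], [1, 12, 161, 117], [-1, 11, 160, 111], [-5, 12, 163, 115], [-6, 8, 159, 110], [-7, 6, 157, 95], [-9, 4, 155, 86], [2, 12, 156, 112], [-1, 11, 157, 108], [-3, 10, 155, 112], [-7, 11, 158, 109]]
```

View pics/D.png

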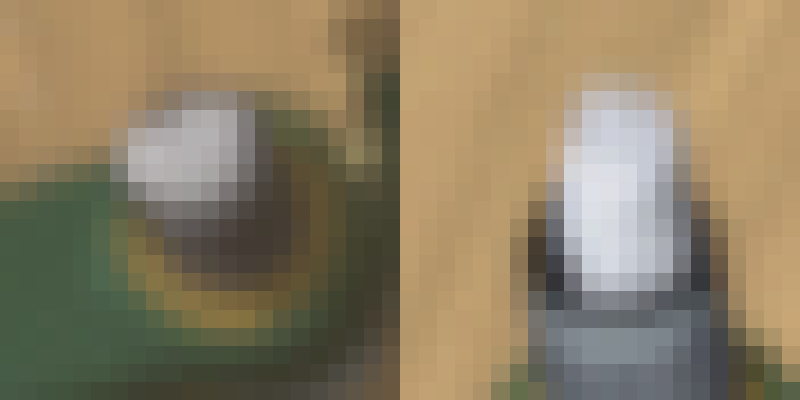

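The nearest handle is B, at crop pixel (420,140), 550 mm from the base against 651 or more for the others. Its dot is at the (+x,-y) end. The pose is centre (0.468,-0.302), yaw about -29°, top at 54 mm, 118x22 mm, which matches the description. The spindle is at about (0.611,0.056), with its shoulder at 0.175. I move above B.

apply_moves(
  targets=[
    [1, -0.0266, 0.0186, 0, 0, 0, 0],
    [1, -0.0266, 0.0186, 0, 0, 0, 0],
    [1, -0.0266, 0.0186, 0, 0, 0, 0],
    [1, -0.0266, 0.0186, 0, 0, 0, 0],
    [1, -0.0266, 0.0186, 0, 0, 0, 0],
    [1, -0.0266, 0.0186, 0, 0, 0, 0],
    [1, -0.0266, 0.0186, 0, 0, 0, 0],
    [1, -0.0266, 0.0186, 0, 0, 0, 0],
    [1, -0.0266, 0.0186, 0, 0, 0, 0],
    [1, -0.0266, 0.0186, 0, 0, 0, 0],
    [1, -0.0266, 0.0186, 0, 0, 0, 0],
    [1, -0.0266, 0.0186, 0, 0, 0, 0],
    [1, -0.0266, 0.0186, 0, 0, 0, 0],
    [1, -0.0266, 0.0186, 0, 0, 0, 0],
  ],
)

```text
time_s: 1.77
tcp_pos: [0.4685, -0.3017, 0.2459]
eef_rot: [-180.0, 0.0, -164.9]
contact_force: [0.1, -0.5, 0.0]
gripper_width: 0.0874
gripper_force: 0.0
```

apply_moves(
  targets=[
    [1, 0, 0, 0, 0, 0, -0.079],
    [1, 0, 0, 0, 0, 0, -0.079],
    [1, 0, 0, 0, 0, 0, -0.079],
    [1, 0, 0, 0, 0, 0, -0.079],
    [1, 0, 0, 0, 0, 0, -0.079],
    [1, 0, 0, 0, 0, 0, -0.079],
    [1, 0, 0, 0, 0, 0, -0.079],
    [1, 0, 0, 0, 0, 0, -0.079],
    [1, 0, 0, 0, 0, 0, -0.079],
    [1, 0, 0, 0, 0, 0, -0.079],
    [1, 0, 0, 0, 0, 0, -0.079],
    [1, 0, 0, 0, 0, 0, -0.079],
    [1, 0, 0, 0, 0, 0, -0.079],
    [1, 0, 0, 0, 0, 0, -0.079],
    [1, 0, 0, 0, 0, 0, -0.079],
    [1, 0, 0, 0, 0, 0, -0.079],
    [1, 0, 0, 0, 0, 0, -0.079],
    [1, 0, 0, 0, 0, 0, -0.079],
    [1, 0, 0, 0, 0, 0, -0.079],
    [1, 0, 0, 0, 0, 0, 0],
  ],
)

```text
time_s: 3.43
tcp_pos: [0.4676, -0.3031, 0.2457]
eef_rot: [-180.0, -0.0, -29.5]
contact_force: [0.6, 0.0, 1.2]
gripper_width: 0.0877
gripper_force: 0.0
```

```bash
cat >> h.py <<'E'
def to(x,y,z,yaw=None):
    s=get_state(); p=s["tcp_pos"]; a=np.radians(s["eef_rot"][2]); d=np.array([x,y,z])-p
    print("t",round(s["time_s"],2),"p",p.round(4),"rot",s["eef_rot"].round(2),"q",s["joints"].round(1))
    print("F",s["contact_force"].round(2),"M",s["moment"].round(3),"w",round(s["gripper_width"],4),"gf",round(s["gripper_force"],1))
    print("tx,ty,tz (m)",(d[:2]@[np.cos(a),np.sin(a)]).round(4),(d[:2]@[np.sin(a),-np.cos(a)]).round(4),(-d[2]).round(4),"az total",None if yaw is None else round(-((yaw-s["eef_rot"][2]+180)%360-180)/90,4))
E
python3 -c "
from h import *
to(.4677,-.302,.052,-29.1)"
```

```text
t 3.43 p [ 0.4676 -0.3031  0.2457] rot [-1.7999e+02 -1.0000e-02 -2.9460e+01] q [-12.8   9.5 -14.4  -0.  -66.1  73.4]
F [0.58 0.03 1.21] M [-0.065  0.172 -0.017] w 0.0877 gf 0.0
tx,ty,tz (m) -0.0005 -0.001 0.1937 az total -0.004
```

apply_moves(
  targets=[
    [1, 0, -0.001, 0.03, 0, 0, -0.004],
    [1, 0, 0, 0.03, 0, 0, 0],
    [1, 0, 0, 0.03, 0, 0, 0],
    [1, 0, 0, 0.03, 0, 0, 0],
    [1, 0, 0, 0.03, 0, 0, 0],
    [1, 0, 0, 0.025, 0, 0, 0],
    [1, 0, 0, 0.0175, 0, 0, 0],
    [1, 0, 0, 0, 0, 0, 0],
    [1, 0, 0, 0, 0, 0, 0],
  ],
)

```text
time_s: 4.18
tcp_pos: [0.4677, -0.3022, 0.0526]
eef_rot: [180.0, 0.1, -29.6]
contact_force: [-0.5, 0.4, 0.5]
gripper_width: 0.0876
gripper_force: 0.0
```

```bash
python3 -c "
from h import *
to(.4677,-.302,.052,-29.1)"
```

```text
t 4.18 p [ 0.4677 -0.3022  0.0526] rot [ 1.7996e+02  1.1000e-01 -2.9590e+01] q [-12.7  21.2 -27.5   0.  -41.4  73.1]
F [-0.55  0.4   0.46] M [-0.016  0.115  0.04 ] w 0.0876 gf 0.0
tx,ty,tz (m) -0.0002 -0.0002 0.0006 az total -0.0054
```

apply_moves(
  targets=[
    [0, 0, 0, 0, 0, 0, 0],
    [0, 0, 0, 0, 0, 0, 0],
    [0, 0, 0, 0, 0, 0, 0],
    [0, 0, 0, 0, 0, 0, 0],
    [0, 0, 0, 0, 0, 0, 0],
    [0, 0, 0, 0, 0, 0, 0],
    [0, 0, 0, 0, 0, 0, 0],
    [0, 0, 0, 0, 0, 0, 0],
    [0, 0, 0, 0, 0, 0, 0],
    [0, 0, 0, 0, 0, 0, 0],
  ],
  newtons=40,
)

```text
time_s: 5.02
tcp_pos: [0.4681, -0.3023, 0.053]
eef_rot: [180.0, 0.0, -29.4]
contact_force: [-0.9, -0.0, -0.8]
gripper_width: 0.0263
gripper_force: 0.0
```

apply_moves(
  targets=[
    [0, 0, 0, -0.01, 0, 0, 0],
    [0, 0, 0, -0.03, 0, 0, 0],
    [0, 0, 0, -0.03, 0, 0, 0],
    [0, 0, 0, -0.03, 0, 0, 0],
    [0, 0, 0, -0.03, 0, 0, 0],
    [0, 0, 0, -0.03, 0, 0, 0],
    [0, 0, 0, -0.03, 0, 0, 0],
    [0, 0, 0, -0.02, 0, 0, 0],
    [0, 0, 0, 0, 0, 0, 0],
    [0, 0, 0, 0, 0, 0, 0],
  ],
)

```text
time_s: 5.85
tcp_pos: [0.4682, -0.3022, 0.2646]
eef_rot: [-179.9, -0.1, -29.4]
contact_force: [0.7, -0.1, -3.7]
gripper_width: 0.0216
gripper_force: 39.9
```

```bash
python3 - <<'E'
from h import *
import pickle
to(.611,.056,.262,0)
# axis of spindle & D shape, from stored averages
for n,rows in (("side",(150,240)),("top",(150,170))):
    pass
c=pickle.load(open("avg_side.pkl","rb")); f=c["frame"]; g=f.mean(-1); sat=f[...,0]-f[...,2]
# subpixel edges of "non-wood" (low R-B saturation)
def edges(r,cols,ref):
    p=sat[r,cols[0]:cols[1]]; b=.5*ref
    i=np.where(p<b)[0]
    if len(i)==0: return None
    a,z=i[0],i[-1]; l=a-(b-p[a])/(p[a-1]-p[a]); rr=z+(b-p[z])/(p[z+1]-p[z]); return cols[0]+l,cols[0]+rr
for r in range(206,234):
    e=edges(r,(180,212),60)
    if e: print(r,round(e[0],2),round(e[1],2),"mid",round(sum(e)/2,2),"w",round(e[1]-e[0],2))
K=c["camera_matrix"]
o=np.array([.611,.056]); T=np.linalg.inv(c["T"])
for z in(.197,.175,.16):
    for x in(.608,.611,.614):
        q=T@[x,.056,z,1]; s=q[:2]/q[2]; s=s*(1+c["k1"]*(s@s)); print(z,x,(K[:2,:2]@s+K[:2,2]).round(2))
E
```

```text
t 5.85 p [ 0.4682 -0.3022  0.2646] rot [-1.7994e+02 -1.4000e-01 -2.9450e+01] q [-12.7   8.7 -12.8  -0.  -68.4  73.3]
F [ 0.65 -0.15 -3.69] M [ 0.006  0.178 -0.002] w 0.0216 gf 39.9
tx,ty,tz (m) -0.0518 -0.3821 0.0026 az total -0.3272
209 193.46 197.52 mid 195.49 w 4.06
210 192.84 198.53 mid 195.69 w 5.69
211 192.64 198.99 mid 195.82 w 6.35
212 192.44 199.16 mid 195.8 w 6.71
213 192.23 199.26 mid 195.75 w 7.03
214 191.81 199.48 mid 195.64 w 7.68
215 191.44 199.97 mid 195.71 w 8.53
216 191.13 200.43 mid 195.78 w 9.3
217 190.78 200.66 mid 195.72 w 9.88
218 190.69 200.84 mid 195.77 w 10.16
219 190.66 201.06 mid 195.86 w 10.4
220 190.55 201.31 mid 195.93 w 10.76
221 190.56 201.56 mid 196.06 w 11.0
222 190.64 201.97 mid 196.31 w 11.33
223 190.57 202.73 mid 196.65 w 12.16
224 190.13 204.13 mid 197.13 w 14.0
225 189.66 205.72 mid 197.69 w 16.06
226 188.97 206.45 mid 197.71 w 17.48
227 188.55 206.59 mid 197.57 w 18.04
228 188.0 206.6 mid 197.3 w 18.6
229 188.08 206.6 mid 197.34 w 18.51
230 188.23 206.59 mid 197.41 w 18.36
231 188.41 206.65 mid 197.53 w 18.24
232 188.65 206.93 mid 197.79 w 18.28Traceback (most recent call last):
  File "<stdin>", line 15, in <module>
  File "<stdin>", line 13, in edges
IndexError: index 32 is out of bounds for axis 0 with size 32
```

apply_moves(
  targets=[
    [0, -0.0037, -0.0273, -0.001, 0, 0, 0],
    [0, -0.0037, -0.0273, -0.001, 0, 0, 0],
    [0, -0.0037, -0.0273, -0.001, 0, 0, 0],
    [0, -0.0037, -0.0273, -0.001, 0, 0, 0],
    [0, -0.0037, -0.0273, -0.001, 0, 0, 0],
    [0, -0.0037, -0.0273, -0.001, 0, 0, 0],
    [0, -0.0037, -0.0273, -0.001, 0, 0, 0],
    [0, -0.0037, -0.0273, -0.001, 0, 0, 0],
    [0, -0.0037, -0.0273, -0.001, 0, 0, 0],
    [0, -0.0037, -0.0273, -0.001, 0, 0, 0],
    [0, -0.0037, -0.0273, -0.001, 0, 0, 0],
    [0, -0.0037, -0.0273, 0, 0, 0, 0],
    [0, -0.0037, -0.0273, 0, 0, 0, 0],
    [0, -0.0037, -0.0273, 0, 0, 0, 0],
    [0, 0, 0, 0, 0, 0, 0],
    [0, 0, 0, 0, 0, 0, 0],
  ],
)

```text
time_s: 7.18
tcp_pos: [0.6102, 0.0573, 0.2718]
eef_rot: [179.8, 0.2, -29.3]
contact_force: [0.3, -0.1, -2.5]
gripper_width: 0.0216
gripper_force: 39.9
```

apply_moves(
  targets=[
    [0, 0, 0, 0, 0, 0, -0.067],
    [0, 0, 0, 0, 0, 0, -0.067],
    [0, 0, 0, 0, 0, 0, -0.067],
    [0, 0, 0, 0, 0, 0, -0.067],
    [0, 0, 0, 0, 0, 0, -0.067],
    [0, 0, 0, 0, 0, 0, -0.067],
    [0, 0, 0, 0, 0, 0, -0.067],
    [0, 0, 0, 0, 0, 0, -0.067],
    [0, 0, 0, 0, 0, 0, -0.067],
    [0, 0, 0, 0, 0, 0, 0],
    [0, 0, 0, 0, 0, 0, 0],
  ],
)

```text
time_s: 8.1
tcp_pos: [0.6101, 0.0553, 0.2734]
eef_rot: [-180.0, 0.1, 24.6]
contact_force: [-1.2, 0.6, -2.0]
gripper_width: 0.0214
gripper_force: 39.9
```

```bash
python3 - <<'E'
from h import *
import pickle
to(.611,.056,.262,0)
c=capture("side"); t=capture("top"); pickle.dump((c,t),open("c1.pkl","wb"))
a=cv2.resize(c["frame"][160:250,150:240][...,::-1],(400,400),interpolation=cv2.INTER_CUBIC)
b=cv2.resize(t["frame"][110:200,165:255][...,::-1],(400,400),interpolation=cv2.INTER_CUBIC)
cv2.imwrite("pics/hov.png",np.hstack([a,b]))
c=pickle.load(open("avg_side.pkl","rb")); f=c["frame"]; g=f.mean(-1)
for r in range(208,225): print(r,g[r,188:206].astype(int))
t=pickle.load(open("avg_top.pkl","rb")); gt=t["frame"].mean(-1)
print("top")
for r in range(152,180): print(r,gt[r,200:222].astype(int))
def pix(c,x,y,z):
    q=np.linalg.inv(c["T"])@[x,y,z,1]; s=q[:2]/q[2]; s=s*(1+c["k1"]*(s@s)); K=c["camera_matrix"]; return (K[:2,:2]@s+K[:2,2]).round(2)
for z in(.197,.175,.16): print(z,"side",pix(c,.611,.056,z),pix(c,.616,.056,z),"top",pix(t,.611,.056,z),pix(t,.611,.061,z),pix(t,.616,.056,z))
E
```

```text
t 8.1 p [0.6101 0.0553 0.2734] rot [-1.7998e+02  9.0000e-02  2.4600e+01] q [ 23.4  13.8  -5.1  -0.  -71.1  91.2]
F [-1.18  0.59 -2.03] M [-0.156  0.115 -0.012] w 0.0214 gf 39.9
tx,ty,tz (m) 0.0011 -0.0003 0.0114 az total 0.2733
208 [153 146 143 148 148 153 164 165 159 155 151 152 158 161 155 150 153 154]
209 [149 145 145 146 150 161 187 189 181 174 164 156 160 158 153 152 153 152]
210 [146 145 146 149 153 173 200 207 199 194 180 155 156 155 152 151 152 149]
211 [146 147 146 149 160 187 205 210 206 203 187 152 153 152 152 154 151 148]
212 [147 148 149 150 166 206 215 214 209 204 184 145 145 151 153 153 149 146]
213 [145 149 150 146 163 215 223 223 220 204 169 131 139 151 152 152 150 147]
214 [146 150 149 133 143 211 226 225 218 195 156 119 121 144 152 150 147 150]
215 [149 151 143 107 124 209 224 220 209 187 155 113  96 130 149 148 148 153]
216 [150 150 130  79 108 201 221 218 207 188 165 119  79 110 142 146 149 154]
217 [151 148 116  61  90 179 217 219 210 195 176 126  71  96 138 149 154 157]
218 [154 148 113  58  67 148 208 218 207 194 175 117  63  87 135 150 157 157]
219 [153 147 1
[... 2425 characters left out ...]
0 65 76 86 89 89 89 91 91 88 87 88 89 90 90 88 86 85 86 87]
176 [60 60 59 61 71 84 89 89 89 90 90 88 87 88 89 91 90 88 86 86 90 99]
177 [ 61  59  60  61  69  86  90  90  89  90  90  88  87  87  89  90  91  89
  87  90 101 116]
178 [ 60  59  61  61  70  88  92  90  90  89  90  89  88  87  88  90  91  90
  91 102 117 125]
179 [ 60  60  60  60  64  78  86  89  89  89  90  89  88  87  89  92  94  95
 102 115 124 122]
0.197 side [195.59 211.18] [193.79 210.79] top [207.84 156.82] [206.22 156.79] [207.9  155.24]
0.175 side [196.35 216.88] [194.57 216.49] top [208.7  158.44] [207.11 158.42] [208.76 156.89]
0.16 side [196.85 220.67] [195.09 220.29] top [209.27 159.52] [207.7  159.49] [209.33 157.98]
```

View pics/hov.png

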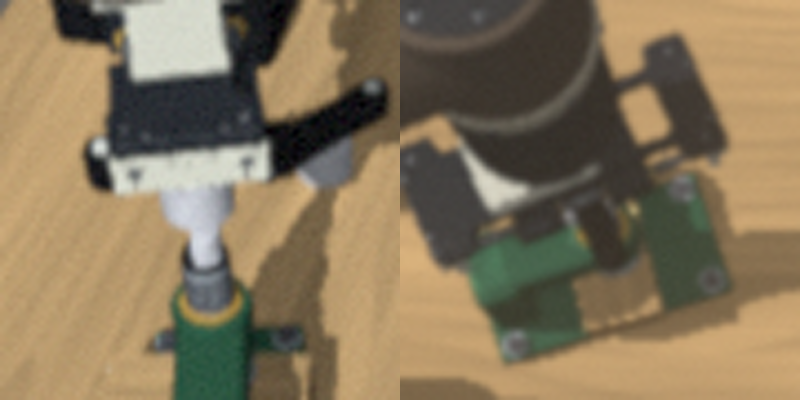

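```bash
python3 - <<'E'
from h import *
import pickle
c,t=pickle.load(open("c1.pkl","rb")); f=c["frame"].astype(float); sat=f[...,0]-f[...,2]
def pix(c,x,y,z):
    q=np.linalg.inv(c["T"])@[x,y,z,1]; s=q[:2]/q[2]; s=s*(1+c["k1"]*(s@s)); K=c["camera_matrix"]; return (K[:2,:2]@s+K[:2,2]).round(2)
for r in range(200,234):
    p=sat[r,178:215]; b=30; i=np.where(p<b)[0]
    # component containing col 195
    j=17
    a=z=j
    while a>0 and p[a-1]<b: a-=1
    while z<36 and p[z+1]<b: z+=1
    l=a-(b-p[a])/(p[a-1]-p[a]) if a else 0; rr=z+(b-p[z])/(p[z+1]-p[z]) if z<36 else 36
    print(r,round(178+l,2),round(178+rr,2),"mid",round(178+(l+rr)/2,2),"w",round(rr-l,2))
for z in(.2214,.235,.25,.163): print(z,[pix(c,x,.056,z).tolist() for x in(.610,.613)],"y+5",pix(c,.613,.061,z).tolist())
P=cloud(c); q=P[200:222,180:212].reshape(-1,3); q=q[(q[:,2]>.222)&(q[:,2]<.25)&(abs(q[:,1]-.065)<.03)]
print(len(q),q.min(0),q.max(0),np.percentile(q[:,2],[1,5,50]))
E
```

```text
200 178 203.7 mid 190.85 w 25.7
201 178 202.31 mid 190.15 w 24.31
202 178 201.91 mid 189.95 w 23.91
203 185.16 201.85 mid 193.51 w 16.69
204 185.49 202.07 mid 193.78 w 16.58
205 185.59 202.09 mid 193.84 w 16.5
206 185.85 202.1 mid 193.98 w 16.25
207 186.08 201.81 mid 193.94 w 15.72
208 186.45 201.25 mid 193.85 w 14.8
209 187.14 200.43 mid 193.78 w 13.29
210 188.15 199.55 mid 193.85 w 11.4
211 190.07 199.19 mid 194.63 w 9.12
212 192.14 199.16 mid 195.65 w 7.03
213 192.17 199.31 mid 195.74 w 7.14
214 191.8 199.55 mid 195.67 w 7.75
215 191.42 200.03 mid 195.73 w 8.61
216 191.08 200.39 mid 195.74 w 9.32
217 190.71 200.67 mid 195.69 w 9.96
218 190.7 200.87 mid 195.78 w 10.17
219 190.58 201.1 mid 195.84 w 10.52
220 190.54 201.36 mid 195.95 w 10.83
221 190.56 201.61 mid 196.09 w 11.05
222 190.65 202.1 mid 196.37 w 11.45
223 190.55 202.88 mid 196.71 w 12.32
224 190.12 202.85 mid 196.49 w 12.72
225 189.57 202.25 mid 195.91 w 12.68
226 191.49 201.95 mid 196.72 w 10.46
227 191.91 201.57 mid 196.74 w 9.66
228 192.38 201.0 mid 196.69 w 8.62
229 193.31 199.92 mid 196.61 w 6.61
230 195.72 196.18 mid 195.95 w 0.46
231 202.71 201.75 mid 202.23 w -0.96
232 180.33 173.0 mid 176.67 w -7.33
233 188.51 195.82 mid 192.17 w 7.3
0.2214 [[195.09, 204.75], [193.99, 204.52]] y+5 [193.27, 205.88]
0.235 [[194.6, 201.04], [193.49, 200.81]] y+5 [192.76, 202.17]
0.25 [[194.04, 196.87], [192.92, 196.63]] y+5 [192.19, 198.0]
0.163 [[197.11, 220.0], [196.05, 219.76]] y+5 [195.36, 221.12]
125 [0.59207734 0.04814349 0.2221498 ] [0.63011034 0.07818338 0.24869175] [0.22220696 0.22265089 0.23476631]
```

The side crop shows the hub (crop (198,205)) held upright and centred over the D end (205,250) to about 0.3 mm. The D's flat faces roughly +x, at about 16°. I lower until contact.

apply_moves(
  targets=[
    [0, 0, 0, 0.006, 0, 0, 0],
    [0, 0, 0, 0.008, 0, 0, 0],
    [0, 0, 0, 0.006, 0, 0, 0],
    [0, 0, 0, 0.002, 0, 0, 0],
    [0, 0, 0, 0.001, 0, 0, 0],
    [0, 0, 0, 0.001, 0, 0, 0],
    [0, 0, 0, 0.001, 0, 0, 0],
    [0, 0, 0, 0, 0, 0, 0],
  ],
)

```text
time_s: 8.87
tcp_pos: [0.6108, 0.0561, 0.249]
eef_rot: [-180.0, 0.0, 24.8]
contact_force: [0.1, -0.2, -1.9]
gripper_width: 0.0217
gripper_force: 39.9
```

```bash
python3 -c "
from h import *
to(.6101,.0553,.248,16)"
```

```text
t 8.87 p [0.6108 0.0561 0.249 ] rot [-180.      0.     24.83] q [ 23.5  14.7  -7.2  -0.  -68.1  91.4]
F [ 0.09 -0.2  -1.92] M [-0.087  0.008 -0.019] w 0.0217 gf 39.9
tx,ty,tz (m) -0.001 0.0004 0.001 az total 0.0981
```

apply_moves(
  targets=[
    [0, 0, 0, 0.001, 0, 0, 0],
    [0, 0, 0, 0.001, 0, 0, 0],
    [0, 0, 0, 0, 0, 0, 0],
  ],
)

```text
time_s: 9.12
tcp_pos: [0.6108, 0.0561, 0.247]
eef_rot: [-180.0, -0.0, 24.8]
contact_force: [0.1, 0.7, -1.4]
gripper_width: 0.0218
gripper_force: 39.9
```

apply_moves(
  targets=[
    [0, 0, 0, 0.001, 0, 0, 0],
    [0, 0, 0, 0.001, 0, 0, 0],
    [0, 0, 0, 0, 0, 0, 0],
  ],
)

```text
time_s: 9.37
tcp_pos: [0.6108, 0.0561, 0.2449]
eef_rot: [-180.0, 0.0, 24.8]
contact_force: [0.6, 0.0, -2.2]
gripper_width: 0.0216
gripper_force: 39.9
```

apply_moves(
  targets=[
    [0, 0, 0, 0.001, 0, 0, 0],
    [0, 0, 0, 0.001, 0, 0, 0],
    [0, 0, 0, 0, 0, 0, 0],
  ],
)

```text
time_s: 9.62
tcp_pos: [0.6108, 0.0561, 0.2429]
eef_rot: [-180.0, 0.0, 24.8]
contact_force: [1.1, -0.0, -2.5]
gripper_width: 0.0218
gripper_force: 39.9
```

apply_moves(
  targets=[
    [0, 0, 0, 0.001, 0, 0, 0],
    [0, 0, 0, 0.001, 0, 0, 0],
    [0, 0, 0, 0, 0, 0, 0],
  ],
)

```text
time_s: 9.87
tcp_pos: [0.6108, 0.0561, 0.2408]
eef_rot: [-180.0, 0.0, 24.8]
contact_force: [0.3, 1.3, -3.5]
gripper_width: 0.0221
gripper_force: 39.9
```

```bash
python3 - <<'E'
from h import *
to(.6101,.0553,.248,16)
c=capture("side"); t=capture("top")
a=cv2.resize(c["frame"][175:235,165:225][...,::-1],(400,400),interpolation=cv2.INTER_CUBIC)
b=cv2.resize(t["frame"][130:190,175:235][...,::-1],(400,400),interpolation=cv2.INTER_CUBIC)
cv2.imwrite("pics/con.png",np.hstack([a,b]))
E
```

```text
t 9.87 p [0.6108 0.0561 0.2408] rot [-180.      0.     24.84] q [ 23.5  15.   -7.9  -0.  -67.1  91.4]
F [ 0.28  1.33 -3.51] M [-0.007 -0.2    0.001] w 0.0221 gf 39.9
tx,ty,tz (m) -0.001 0.0004 -0.0072 az total 0.0982
```

View pics/con.png

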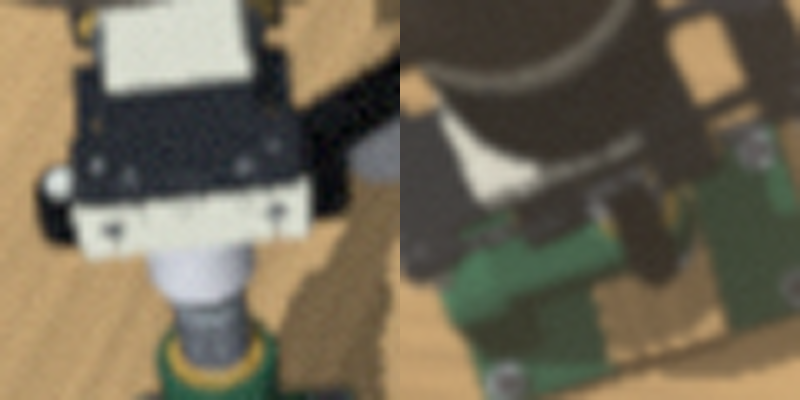

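The side crop shows the hub's lower edge at about (200,300), only about 10 mm above the shoulder. It has slid onto the D without resistance, so I keep lowering.

apply_moves(
  targets=[
    [0, 0, 0, 0.001, 0, 0, 0],
    [0, 0, 0, 0.001, 0, 0, 0],
    [0, 0, 0, 0.001, 0, 0, 0],
    [0, 0, 0, 0, 0, 0, 0],
  ],
)

```text
time_s: 10.3
tcp_pos: [0.6108, 0.0561, 0.2378]
eef_rot: [-180.0, 0.0, 24.8]
contact_force: [0.7, 0.5, -2.6]
gripper_width: 0.0221
gripper_force: 39.9
```

apply_moves(
  targets=[
    [0, 0, 0, 0.001, 0, 0, 0],
    [0, 0, 0, 0.001, 0, 0, 0],
    [0, 0, 0, 0.001, 0, 0, 0],
    [0, 0, 0, 0, 0, 0, 0],
  ],
)

```text
time_s: 10.63
tcp_pos: [0.6108, 0.0561, 0.2349]
eef_rot: [-180.0, 0.0, 24.8]
contact_force: [1.1, 0.3, -2.7]
gripper_width: 0.0218
gripper_force: 39.9
```

```bash
python3 -c "
from h import *
to(.6101,.0553,.231,16)"
```

```text
t 10.63 p [0.6108 0.0561 0.2349] rot [-180.      0.     24.83] q [ 23.5  15.2  -8.4  -0.  -66.4  91.4]
F [ 1.05  0.33 -2.74] M [ 0.056 -0.278  0.016] w 0.0218 gf 39.9
tx,ty,tz (m) -0.001 0.0004 0.0039 az total 0.0982
```

apply_moves(
  targets=[
    [0, 0, 0, 0.001, 0, 0, 0],
    [0, 0, 0, 0.001, 0, 0, 0],
    [0, 0, 0, 0, 0, 0, 0],
  ],
)

```text
time_s: 10.88
tcp_pos: [0.6108, 0.0561, 0.2329]
eef_rot: [-180.0, 0.0, 24.8]
contact_force: [2.0, 1.1, -2.3]
gripper_width: 0.0217
gripper_force: 39.9
```

apply_moves(
  targets=[
    [0, 0, 0, 0.001, 0, 0, 0],
    [0, 0, 0, 0.001, 0, 0, 0],
    [0, 0, 0, 0, 0, 0, 0],
  ],
)

```text
time_s: 11.13
tcp_pos: [0.6108, 0.0561, 0.2309]
eef_rot: [-180.0, 0.0, 24.8]
contact_force: [1.4, -0.2, -2.0]
gripper_width: 0.0217
gripper_force: 39.9
```

```bash
python3 - <<'E'
from h import *
import pickle
to(.6101,.0553,.231,16)
c=capture("side"); pickle.dump(c,open("c2.pkl","wb"))
P=cloud(c); q=P[195:232,180:212]; print([(r+195, (q[r,16]*1000).round().astype(int).tolist(), int(c["frame"][r+195,196].mean())) for r in range(10,34)])
E
```

```text
t 11.13 p [0.6108 0.0561 0.2309] rot [-180.      0.     24.83] q [ 23.5  15.4  -8.7  -0.  -65.9  91.4]
F [ 1.41 -0.15 -2.  ] M [ 0.018 -0.429 -0.006] w 0.0217 gf 39.9
tx,ty,tz (m) -0.001 0.0004 -0.0001 az total 0.0981
[(205, [566, 140, 318], 52), (206, [567, 139, 313], 78), (207, [567, 139, 309], 142), (208, [567, 139, 306], 189), (209, [571, 133, 296], 195), (210, [571, 134, 293], 199), (211, [570, 136, 292], 210), (212, [571, 134, 287], 215), (213, [571, 135, 285], 214), (214, [603, 72, 205], 208), (215, [603, 73, 203], 204), (216, [604, 71, 197], 201), (217, [604, 72, 193], 197), (218, [604, 73, 191], 203), (219, [603, 76, 191], 203), (220, [604, 73, 183], 200), (221, [604, 74, 180], 203), (222, [604, 75, 178], 195), (223, [608, 69, 165], 154), (224, [608, 69, 162], 110), (225, [609, 69, 157], 103), (226, [609, 69, 153], 102), (227, [610, 67, 147], 100), (228, [609, 71, 148], 101)]
```

apply_moves(
  targets=[
    [0, 0, 0, 0.001, 0, 0, 0],
    [0, 0, 0, 0, 0, 0, 0],
  ],
)

```text
time_s: 11.35
tcp_pos: [0.611, 0.0561, 0.2305]
eef_rot: [180.0, -0.0, 24.8]
contact_force: [-0.1, 0.7, 2.0]
gripper_width: 0.0218
gripper_force: 39.9
```

apply_moves(
  targets=[
    [0, 0, 0, 0.001, 0, 0, 0],
    [0, 0, 0, 0, 0, 0, 0],
  ],
)

```text
time_s: 11.52
tcp_pos: [0.6112, 0.0561, 0.2304]
eef_rot: [180.0, -0.1, 24.9]
contact_force: [-1.2, 1.3, 6.7]
gripper_width: 0.0219
gripper_force: 39.9
```

apply_moves(
  targets=[
    [0, 0, 0, 0.001, 0, 0, 0],
    [0, 0, 0, 0, 0, 0, 0],
  ],
)

```text
time_s: 11.68
tcp_pos: [0.6114, 0.0561, 0.2303]
eef_rot: [179.9, -0.1, 24.9]
contact_force: [-2.5, 0.3, 10.9]
gripper_width: 0.0219
gripper_force: 39.9
```

Seated: hard contact at TCP z 0.2304, with the hub at the shoulder's height. Next I screw down clockwise while following the spindle down.

apply_moves(
  targets=[
    [0, 0, 0, -0.001, 0, 0, 0],
    [0, 0, 0, 0.0001, 0, 0, 0.04],
    [0, 0, 0, 0.0002, 0, 0, 0.06],
    [0, 0, 0, 0.0002, 0, 0, 0.06],
    [0, 0, 0, 0.0002, 0, 0, 0.06],
    [0, 0, 0, 0.0001, 0, 0, 0.06],
    [0, 0, 0, 0.0001, 0, 0, 0.04],
    [0, 0, 0, 0, 0, 0, 0],
  ],
  newtons=60,
)

```text
time_s: 12.35
tcp_pos: [0.6111, 0.0561, 0.2298]
eef_rot: [-180.0, -0.1, -4.2]
contact_force: [-2.6, 1.2, 8.3]
gripper_width: 0.0215
gripper_force: 59.9
```

```bash
python3 -c "
from h import *
to(.6108,.0561,.2305,24.8)"
```

```text
t 12.35 p [0.6111 0.0561 0.2298] rot [-1.7998e+02 -1.0000e-01 -4.1800e+00] q [ 23.5  15.4  -8.8   0.  -65.7  62.3]
F [-2.59  1.17  8.26] M [0.477 1.034 0.066] w 0.0215 gf 59.9
tx,ty,tz (m) -0.0003 0.0 -0.0007 az total -0.322
```

apply_moves(
  targets=[
    [0, 0, 0, 0.00015, 0, 0, 0.066],
    [0, 0, 0, 0.00015, 0, 0, 0.066],
    [0, 0, 0, 0.00015, 0, 0, 0.066],
    [0, 0, 0, 0.00015, 0, 0, 0.066],
    [0, 0, 0, 0.00015, 0, 0, 0.066],
    [0, 0, 0, 0.00015, 0, 0, 0.066],
    [0, 0, 0, 0.00015, 0, 0, 0.066],
    [0, 0, 0, 0, 0, 0, 0],
  ],
)

```text
time_s: 13.02
tcp_pos: [0.6116, 0.0569, 0.2286]
eef_rot: [-179.8, -0.1, -45.9]
contact_force: [-1.6, 3.3, 6.5]
gripper_width: 0.0213
gripper_force: 59.9
```

```bash
python3 -c "
from h import *
to(.6108,.0561,.2305,24.8)"
```

```text
t 13.02 p [0.6116 0.0569 0.2286] rot [-1.7983e+02 -5.0000e-02 -4.5880e+01] q [ 23.5  15.4  -8.9  -0.  -65.5  20.6]
F [-1.56  3.25  6.46] M [1.519 0.521 0.033] w 0.0213 gf 59.9
tx,ty,tz (m) 0.0 0.0011 -0.0019 az total -0.7854
```

apply_moves(
  targets=[
    [0, -0.0007, -0.0007, 0.00015, 0, 0, 0.066],
    [0, 0, 0, 0.00015, 0, 0, 0.066],
    [0, 0, 0, 0.00015, 0, 0, 0.066],
    [0, 0, 0, 0.00015, 0, 0, 0.066],
    [0, 0, 0, 0.00015, 0, 0, 0.066],
    [0, 0, 0, 0.00015, 0, 0, 0.066],
    [0, 0, 0, 0.00015, 0, 0, 0.066],
    [0, 0, 0, 0, 0, 0, 0],
  ],
)

```text
time_s: 13.68
tcp_pos: [0.6123, 0.0579, 0.2277]
eef_rot: [-179.8, 0.1, -87.5]
contact_force: [1.0, 2.7, 5.2]
gripper_width: 0.0214
gripper_force: 59.9
```

```bash
python3 -c "
from h import *
to(.6108,.0561,.2305,24.8)"
```

```text
t 13.68 p [0.6123 0.0579 0.2277] rot [-1.7976e+02  8.0000e-02 -8.7460e+01] q [ 23.6  15.5  -9.    0.  -65.3 -21. ]
F [0.95 2.69 5.16] M [ 1.175 -0.57  -0.016] w 0.0214 gf 59.9
tx,ty,tz (m) 0.0017 0.0016 -0.0028 az total -1.2473
```

apply_moves(
  targets=[
    [0, 0, -0.001, 0.0002, 0, 0, 0.066],
    [0, 0, 0, 0.00015, 0, 0, 0.066],
    [0, 0, 0, 0.00015, 0, 0, 0.066],
    [0, 0, 0, 0.00015, 0, 0, 0.066],
    [0, 0, 0, 0.00015, 0, 0, 0.066],
    [0, 0, 0, 0, 0, 0, 0],
  ],
)

```text
time_s: 14.18
tcp_pos: [0.6134, 0.0576, 0.227]
eef_rot: [-179.8, 0.2, -117.2]
contact_force: [1.0, 2.4, 5.6]
gripper_width: 0.0212
gripper_force: 59.9
```

```bash
python3 -c "
from h import *
to(.6108,.0561,.2305,24.8)"
```

```text
t 14.18 p [0.6134 0.0576 0.227 ] rot [-1.7981e+02  1.6000e-01 -1.1716e+02] q [ 23.5  15.6  -8.9   0.1 -65.2 -50.7]
F [0.95 2.38 5.65] M [ 0.684 -0.719  0.03 ] w 0.0212 gf 59.9
tx,ty,tz (m) 0.0025 0.0016 -0.0035 az total -1.5773
```

apply_moves(
  targets=[
    [0, 0, 0, 0.00015, 0, 0, 0.066],
    [0, 0, 0, 0.00015, 0, 0, 0.066],
    [0, 0, 0, 0.00015, 0, 0, 0.066],
    [0, 0, 0, 0, 0, 0, 0],
  ],
)

```text
time_s: 14.52
tcp_pos: [0.6136, 0.0572, 0.2266]
eef_rot: [-179.8, 0.2, -135.0]
contact_force: [3.8, 0.2, 4.7]
gripper_width: 0.0212
gripper_force: 59.9
```

```bash
python3 - <<'E'
from h import *
import pickle
to(.6108,.0561,.2305,24.8)
c=capture("side"); cv2.imwrite("pics/mid.png",cv2.resize(c["frame"][185:295,150:250][...,::-1],(500,550),interpolation=cv2.INTER_CUBIC))
E
```

```text
t 14.52 p [0.6136 0.0572 0.2266] rot [-179.83    0.2  -134.97] q [ 23.5  15.6  -8.9   0.1 -65.2 -68.5]
F [3.83 0.22 4.72] M [-0.042 -1.22   0.028] w 0.0212 gf 59.9
tx,ty,tz (m) 0.0028 0.0012 -0.0039 az total -1.7752
```

View pics/mid.png

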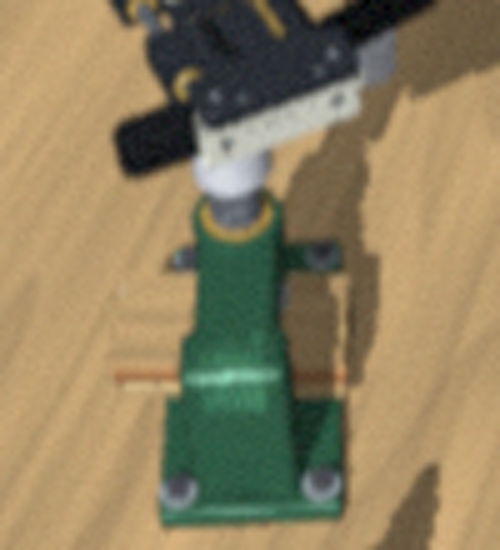

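The crop shows the handle seated on the spindle (235,180), the bar turned, and the block still in place. I go on in small steps, reading the moment while turning.

apply_moves(
  targets=[
    [0, 0, 0, 0.0001, 0, 0, 0.066],
    [0, 0, 0, 0.0001, 0, 0, 0.066],
  ],
)

```text
time_s: 14.73
tcp_pos: [0.6136, 0.0571, 0.2264]
eef_rot: [-179.9, 0.2, -146.7]
contact_force: [3.3, -1.5, 3.6]
gripper_width: 0.0214
gripper_force: 59.9
```

```bash
python3 -c "
from h import *
to(.6108,.0561,.2305,24.8)"
```

```text
t 14.73 p [0.6136 0.0571 0.2264] rot [-179.86    0.22 -146.73] q [ 23.5  15.7  -9.    0.1 -65.2 -80.3]
F [ 3.33 -1.49  3.61] M [-0.584 -1.59   0.136] w 0.0214 gf 59.9
tx,ty,tz (m) 0.0029 0.0008 -0.0041 az total -1.9059
```

apply_moves(
  targets=[
    [0, 0, 0, 0.0001, 0, 0, 0.066],
    [0, 0, 0, 0.0001, 0, 0, 0.066],
  ],
)

```text
time_s: 14.9
tcp_pos: [0.6137, 0.0568, 0.2261]
eef_rot: [-179.9, 0.2, -158.6]
contact_force: [4.7, -2.3, 3.1]
gripper_width: 0.0214
gripper_force: 59.9
```

```bash
python3 -c "
from h import *
to(.6108,.0561,.2305,24.8)"
```

```text
t 14.9 p [0.6137 0.0568 0.2261] rot [-179.89    0.24 -158.65] q [ 23.5  15.7  -9.    0.1 -65.1 -92.2]
F [ 4.74 -2.33  3.12] M [-0.957 -1.798  0.166] w 0.0214 gf 59.9
tx,ty,tz (m) 0.003 0.0004 -0.0044 az total 1.9617
```

apply_moves(
  targets=[
    [0, -0.0007, -0.0008, 0.0001, 0, 0, 0.03],
  ],
)

```text
time_s: 14.98
tcp_pos: [0.6143, 0.0564, 0.226]
eef_rot: [-179.9, 0.2, -161.4]
contact_force: [1.0, 0.9, 6.2]
gripper_width: 0.0214
gripper_force: 59.9
```

```bash
python3 -c "
from h import *
to(.6108,.0561,.2305,24.8)"
```

```text
t 14.98 p [0.6143 0.0564 0.226 ] rot [-179.92    0.21 -161.39] q [ 23.4  15.7  -8.9   0.1 -65.2 -94.9]
F [0.99 0.88 6.18] M [ 0.043 -0.292  0.17 ] w 0.0214 gf 59.9
tx,ty,tz (m) 0.0034 0.0008 -0.0045 az total 1.9312
```

apply_moves(
  targets=[
    [0, 0, 0, 0.0001, 0, 0, 0.03],
  ],
)

```text
time_s: 15.07
tcp_pos: [0.6142, 0.0564, 0.2259]
eef_rot: [-179.9, 0.2, -163.9]
contact_force: [1.5, -0.6, 6.0]
gripper_width: 0.0216
gripper_force: 59.9
```

```bash
python3 -c "
from h import *
to(.6108,.0561,.2305,24.8)"
```

```text
t 15.07 p [0.6142 0.0564 0.2259] rot [-179.94    0.19 -163.91] q [ 23.4  15.7  -8.9   0.1 -65.2 -97.4]
F [ 1.48 -0.62  6.04] M [-0.284 -0.627  0.149] w 0.0216 gf 59.9
tx,ty,tz (m) 0.0033 0.0006 -0.0046 az total 1.9032
```

apply_moves(
  targets=[
    [0, 0, 0, 0.0001, 0, 0, 0.03],
  ],
)

```text
time_s: 15.15
tcp_pos: [0.6141, 0.0564, 0.2258]
eef_rot: [-179.9, 0.2, -166.6]
contact_force: [1.2, -0.2, 6.5]
gripper_width: 0.0217
gripper_force: 59.9
```

```bash
python3 -c "
from h import *
to(.6108,.0561,.2305,24.8)"
```

```text
t 15.15 p [0.6141 0.0564 0.2258] rot [-179.94    0.2  -166.59] q [ 2.340e+01  1.570e+01 -8.900e+00  1.000e-01 -6.520e+01 -1.001e+02]
F [ 1.21 -0.24  6.49] M [-0.432 -0.729  0.113] w 0.0217 gf 59.9
tx,ty,tz (m) 0.0033 0.0005 -0.0047 az total 1.8734
```

apply_moves(
  targets=[
    [0, 0, 0, 0.0001, 0, 0, 0.03],
  ],
)

```text
time_s: 15.23
tcp_pos: [0.6141, 0.0564, 0.2258]
eef_rot: [-179.9, 0.2, -169.3]
contact_force: [2.5, -0.8, 5.6]
gripper_width: 0.0212
gripper_force: 59.9
```

```bash
python3 -c "
from h import *
to(.6108,.0561,.2305,24.8)"
```

```text
t 15.23 p [0.6141 0.0564 0.2258] rot [-179.94    0.2  -169.29] q [ 2.340e+01  1.570e+01 -8.900e+00  1.000e-01 -6.520e+01 -1.028e+02]
F [ 2.49 -0.85  5.63] M [-0.491 -0.757  0.145] w 0.0212 gf 59.9
tx,ty,tz (m) 0.0033 0.0004 -0.0047 az total 1.8435
```

apply_moves(
  targets=[
    [0, 0, 0, 0.0001, 0, 0, 0.06],
    [0, 0, 0, 0.0001, 0, 0, 0.06],
  ],
)

```text
time_s: 15.4
tcp_pos: [0.6141, 0.0561, 0.2255]
eef_rot: [-180.0, 0.2, 179.8]
contact_force: [1.4, -2.8, 5.2]
gripper_width: 0.0211
gripper_force: 59.9
```

```bash
python3 -c "
from h import *
to(.6108,.0561,.2305,24.8)"
```

```text
t 15.4 p [0.6141 0.0561 0.2255] rot [-179.96    0.2   179.8 ] q [ 2.340e+01  1.580e+01 -8.900e+00  1.000e-01 -6.510e+01 -1.137e+02]
F [ 1.36 -2.78  5.15] M [-1.035 -0.875  0.159] w 0.0211 gf 59.9
tx,ty,tz (m) 0.0033 -0.0001 -0.005 az total 1.7222
```

apply_moves(
  targets=[
    [0, 0, 0, 0.0001, 0, 0, 0.06],
  ],
)

```text
time_s: 15.48
tcp_pos: [0.614, 0.056, 0.2254]
eef_rot: [-180.0, 0.2, 174.4]
contact_force: [2.1, -2.0, 5.2]
gripper_width: 0.0215
gripper_force: 59.9
```

```bash
python3 -c "
from h import *
to(.6108,.0561,.2305,24.8)"
```

```text
t 15.48 p [0.614  0.056  0.2254] rot [-179.97    0.19  174.38] q [ 2.340e+01  1.580e+01 -8.900e+00  1.000e-01 -6.510e+01 -1.191e+02]
F [ 2.06 -1.98  5.22] M [-1.18  -0.755  0.097] w 0.0215 gf 59.9
tx,ty,tz (m) 0.0032 -0.0002 -0.0051 az total 1.662
```

apply_moves(
  targets=[
    [0, 0, 0, 0, 0, 0, 0],
    [0, 0, 0, 0, 0, 0, 0],
    [0, 0, 0, 0, 0, 0, 0],
  ],
)

```text
time_s: 15.73
tcp_pos: [0.614, 0.056, 0.2254]
eef_rot: [-180.0, 0.2, 174.6]
contact_force: [1.5, -3.2, 6.2]
gripper_width: 0.0215
gripper_force: 59.9
```

```bash
python3 -c "
from h import *
to(.6108,.0561,.2305,24.8)"
```

```text
t 15.73 p [0.614  0.056  0.2254] rot [-179.97    0.19  174.62] q [ 2.340e+01  1.580e+01 -8.900e+00  1.000e-01 -6.510e+01 -1.188e+02]
F [ 1.55 -3.16  6.17] M [-1.068 -0.785  0.018] w 0.0215 gf 59.9
tx,ty,tz (m) 0.0032 -0.0002 -0.0051 az total 1.6647
```

Turned 3.67 rad in all and sunk 5.0 mm. The moment is about 0.14 Nm while turning and about 0.02 Nm at rest, so the pad force is a few tens of newtons and below about 60 N, which is snug. I release and retract.

apply_moves(
  targets=[
    [0, 0, 0, -0.001, 0, 0, 0],
    [0.6, 0, 0, 0, 0, 0, 0],
    [0.6, 0, 0, 0, 0, 0, 0],
    [0.6, 0, 0, 0, 0, 0, 0],
    [0.6, 0, 0, 0, 0, 0, 0],
    [0.6, 0, 0, 0, 0, 0, 0],
    [0.6, 0, 0, 0, 0, 0, 0],
    [0.6, 0, 0, 0, 0, 0, 0],
  ],
)

```text
time_s: 16.4
tcp_pos: [0.6127, 0.0567, 0.2246]
eef_rot: [-180.0, -0.0, 174.6]
contact_force: [0.4, -0.8, 0.0]
gripper_width: 0.0526
gripper_force: 0.0
```

apply_moves(
  targets=[
    [0.6, 0, 0, -0.005, 0, 0, 0],
    [0.6, 0, 0, -0.01, 0, 0, 0],
    [0.6, 0, 0, -0.02, 0, 0, 0],
    [0.6, 0, 0, -0.02, 0, 0, 0],
    [0.6, 0, 0, -0.02, 0, 0, 0],
    [0.6, 0, 0, -0.02, 0, 0, 0],
    [0.6, 0, 0, -0.02, 0, 0, 0],
    [0.6, 0, 0, -0.01, 0, 0, 0],
    [0.6, 0, 0, 0, 0, 0, 0],
    [0.6, 0, 0, 0, 0, 0, 0],
    [0.6, 0, 0, 0, 0, 0, 0],
  ],
)

```text
time_s: 17.32
tcp_pos: [0.6123, 0.0566, 0.3485]
eef_rot: [-180.0, -0.1, 174.6]
contact_force: [0.7, 0.1, -1.0]
gripper_width: 0.0523
gripper_force: 0.0
```

```bash
python3 - <<'E'
from h import *
to(.6108,.0561,.2305,24.8)
c=capture("side"); t=capture("top")
a=cv2.resize(c["frame"][170:295,140:260][...,::-1],(400,416),interpolation=cv2.INTER_CUBIC)
b=cv2.resize(t["frame"][100:225,150:270][...,::-1],(400,416),interpolation=cv2.INTER_CUBIC)
cv2.imwrite("pics/end.png",np.hstack([a,b]))
P=cloud(c); q=P[160:232,165:230].reshape(-1,3); 
k=(abs(q[:,0]-.61)<.08)&(abs(q[:,1]-.06)<.08)&(q[:,2]>.2)&(q[:,2]<.245); k=q[k]; print(len(k),np.percentile(k[:,2],[5,50,90,98]).round(4),k.mean(0).round(4))
d=q[(abs(q[:,1]-.06)<.04)&(q[:,2]>.16)&(q[:,2]<.2)]
E
```

```text
t 17.32 p [0.6123 0.0566 0.3485] rot [-1.7999e+02 -9.0000e-02  1.7459e+02] q [  23.4   12.3    2.5   -0.   -80.3 -118.8]
F [ 0.66  0.13 -0.96] M [-0.052 -0.063 -0.019] w 0.0523 gf 0.0
tx,ty,tz (m) 0.0014 -0.0007 0.118 az total 1.6643
553 [0.2015 0.2209 0.2254 0.2264] [0.6102 0.0612 0.2171]
```

View pics/end.png

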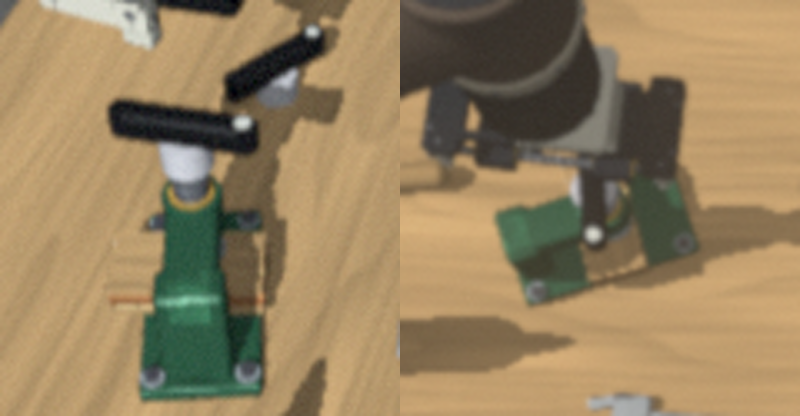

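The final crops show the handle upright on the spindle (side (188,150)), the dot near (243,123), the block in place and the gripper clear. One height check comes before handing in.

```bash
python3 - <<'E'
from h import *
import pickle
def med(n,N=4):
    cc=[capture(n) for _ in range(N)]; c=cc[0]; c["frame"]=np.mean([k["frame"] for k in cc],0); c["range_z"]=np.median([k["range_z"] for k in cc],0); return c
for n in("side","top"):
    c=med(n); P=cloud(c); g=c["frame"].max(-1)
    m=(g<75)&(P[...,2]>.19)&(P[...,2]<.24)&(np.hypot(P[...,0]-.612,P[...,1]-.056)<.06)
    q=P[m]; h,e=np.histogram(q[:,2],np.arange(.19,.24,.002)); print(n,m.sum(),dict(zip((e[:-1]*1000).round().astype(int).tolist(),h.tolist())),q[q[:,2]>.218].mean(0).round(4))
    # reference: fixed boss/D top known heights from the first pictures
    c0=pickle.load(open(f"avg_{n}.pkl","rb")); P0=cloud(c0)
    mm=(np.hypot(P0[...,0]-.61,P0[...,1]-.056)<.008)&(P0[...,2]>.193); print(" D top before",np.median(P0[mm][:,2]).round(4))
    if n=="side":
        for r in range(212,232): print(r,c["frame"][r,191:202].mean().round(),end="; ")
E
```

```text
side 447 {190: 0, 192: 0, 194: 1, 196: 0, 198: 4, 200: 12, 202: 17, 204: 25, 206: 17, 208: 33, 210: 18, 212: 27, 214: 28, 216: 19, 218: 26, 220: 28, 222: 91, 224: 98, 226: 3, 228: 0, 230: 0, 232: 0, 234: 0, 236: 0} [0.6146 0.0604 0.2231]
 D top before 0.1969
212 41.0; 213 90.0; 214 149.0; 215 183.0; 216 192.0; 217 193.0; 218 195.0; 219 196.0; 220 198.0; 221 198.0; 222 194.0; 223 176.0; 224 136.0; 225 101.0; 226 96.0; 227 101.0; 228 102.0; 229 107.0; 230 118.0; 231 120.0; top 101 {190: 0, 192: 0, 194: 0, 196: 0, 198: 0, 200: 0, 202: 0, 204: 0, 206: 1, 208: 0, 210: 2, 212: 1, 214: 4, 216: 2, 218: 9, 220: 35, 222: 39, 224: 7, 226: 1, 228: 0, 230: 0, 232: 0, 234: 0, 236: 0} [0.5951 0.0533 0.222 ]
 D top before 0.1954
```

The bar top is at 0.2238, so the underside is at 0.170. That means the handle is home and has sunk about 5.3 mm, past the largest possible gap of 4.5 mm. I hand it in.

```bash
python3 -c "
from h import *
print(close_job())"
```

```text
the job is handed in; nothing more can be done
None
```

I handed the job in with the handle released and fully home on the spindle, and the pad snug on the block; I could not read the pad force directly but put it at roughly 25–60 N (limits 12–150), and `close_job()` gave no verdict.

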